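# Seat a castor bracket on a tilted pin fixture

## Task

Pick up the loose yellow castor bracket and seat it, fork upward, on the empty tilted fixture, so that both locating pins stand up through its two holes and its plate lies flush on the sloping blue face; set it down rather than letting it fall, then let go of it. Leave the castor wheel, the grease can and the mallet where they are.

Things in the scene. Friction and masses are not known exactly. Their poses are not given: they have to be found in the camera images.
- bracket: Loose yellow castor bracket, about 0.3 kg, on the table, fork up. Plate 124 (x) x 76 (y) x 6 mm, two round through-holes 17 mm wide at x = -45 and +45 mm, y = 0. Origin: centre of the plate's underside; x along the plate, y across the fork, z up through the fork. Same when turned half round about z: either way is right.
- bracket_grip (a point): Point midway between the bracket's two fork legs, 40 mm above the plate's underside: a good place to grip. The legs are flat, face +y and -y, 40 mm wide (x), 4 mm thick, outer faces 46 mm apart, reaching 70 mm above the underside; an axle bolt joins them 55 mm up.
- fixture_face: Sloping blue face of the empty fixture, 118 (x) x 70 mm (y), tilted 28 degrees towards its front (roughly the robot). Steel pins square to it at x = -45 and +45 mm, y = 0: 11 mm thick, 18 mm tall, last 7 mm tapered. Origin: on the face, midway between the pins, 115 mm above the table; x up the slope, z outward along the pins. A seated bracket has its origin here, z along this z.
- fixture: Fixed stand of the empty fixture: round dark steel base 110 mm in diameter and a post of 60 mm diameter carrying the blue face. Origin: centre of the base on the table; z up, -x is the fixture's front.
- loaded_fixture: Fixed second stand of the same make, already carrying a bracket that is fastened to it (not to be used). Top of its bracket's fork about 200 mm above the table. Origin: centre of the base on the table; z up, -x is its front.
- castor_wheel: Loose black castor wheel with red hub lying flat, 80 mm in diameter, 30 mm high; bystander. Origin: centre of its underside.
- grease_can: Loose can with a yellow label standing upright, 64 mm in diameter, 100 mm high; bystander. Origin: centre of its underside.
- mallet: Loose rubber mallet lying flat, about 240 mm long, handle to -x; bystander. Origin: on its underside near its middle.
Not all that is in view belongs to the job. Of the things shaped like the bracket, the yellow one is meant.

How it is judged:
By the outcome, as a careful person would: the job done as asked, in the order asked, and still so for the second after the job is handed in, with the robot touching nothing.
It also fails if it takes over 42 s, if anything falls off the work surface, if the arm or the gripper's body presses on something with over 40 N, if the wrist force passes 120 N, or if a joint passes its speed limit or range.

## Robot

A 6-joint arm with a two-finger parallel gripper is mounted at the origin on the work surface. World frame = base frame: x ahead of the robot, y to its left, z up, the work surface at z = 0. Lengths are in mm, angles in rad, forces in N, time in s.
With the tool pointing down it reaches from about 275 to 1000 mm from the base axis. Payload 8.4 kg.
Tool frame: the origin (TCP) lies between the finger pads; the fingertips stand r.finger_overhang ahead of it and the grasp point (between the pads) is the TCP (r.finger_overhang is the distance from the TCP to the fingertips, in mm); z points along the fingers, y is the line along which they close (so a half turn about z gives the same grasp; the last joint's range is limited). The gripper opens to 85 mm and grips with 20 to 120 N. Pads are 22 mm wide; open, the fingers measure 114 mm over their backs; the gripper's body (76 mm by 85 mm) begins 54 mm behind the grasp point. The pads swing forward as they close: fully open they stand 13 mm farther back than shut.
Start: joints at [-1.22, 0.353, 1.633, -0, 1.155, -0.002], TCP at [215.953, -586.509, 250.281] pointing down, gripper open.
Joint ranges: [-2.63, 2.63], [-0.92, 2.1], [0.06, 2.66], [-1.3, 4.44], [0, 2.69], [-3.02, 3.02]. Speed limits (rad/s): [2.22, 2.22, 2.79, 3.14, 3.14, 3.14].

## Interface

Orientations are given as [roll, pitch, yaw] about the fixed x, y, z axes, in that order (R = Rz(yaw) Ry(pitch) Rx(roll)).
In Python, from rig import r, cams, sign_off gives the robot as it stands.
- The arm moves only by the shell command python3 -m crank 'ROWS' [FORCE]. ROWS is JSON, a list of rows, each a list of 7 numbers: the shift along the tool's x, y, z in m, then the turn, a rotation vector about the tool's x, y, z in rad, then the closure, from 0 (fully open) to 1 (shut). In form: [[dx, dy, dz, ax, ay, az, gripper], ...]. A call has 1 to 5 rows; each row is the pose to reach, as a shift and turn from the pose commanded when the call began, along the tool's axes at that moment; what a row does not reach only later rows make up. A row lasts 1/10 s, in which the tool goes at most 50 mm and 8.59 degrees, less where a joint would pass 70% of its speed; a pose out of reach is approached as far as the arm can. A call with a gripper value outside its range is refused whole. The fingers move at their own pace and stop on an object; FORCE is the grip in N (left out, the last holds). Time passes only in rows, so rows that repeat a pose let the fingers close. It gives the time, the measured TCP pose, the force, the opening and the grip force at its end, in the units of the state.
- r.sense(): the state, without advancing time (a new reading comes with each control period).
- cams.grab_frame(name): name is "scene" or "side" or "wrist"; returns a dict with "image" (384x512x3 uint8, red, green, blue), "fx", "fy", "cx", "cy" (pixels), "position" and "orientation" of the camera in the world. Camera axes: x right, y down, z forward; pixel columns grow to the right and rows downward; lengths in mm; the calibration is good to about 2 mm. A picture is of the moment at which its call begins. There is no depth.
- sign_off(): hands the job in; it is judged then, once.
The state is a dict: "clock": time; "qpos": joint angles; "qvel": joint speeds; "joint_efforts": joint torques, N m; "eef_pos": TCP position; "tcp_rot": TCP orientation; "contact_force": force on the tool from outside, world axes, zero at the start; "wrist_torque": the same for the moment, N m; "opening": opening from 0.0 (shut) to 1.0 (fully open); "grasp_force": force on a finger pad.
Only numpy, scipy, OpenCV 4.12 (cv2) and the standard library are available. Lean on these libraries where they do the work, as an engineer would, in place of code of your own. Each camera call takes 0.05 s, during which the arm holds its last target. There are 200 camera calls.

## Working session

There is one attempt and no reset: what is moved stays moved. The work goes in short steps, Python scripts to look and compute and a shell command to move; the robot and the scene stay as the last step left them, time stands still between calls to the robot, and variables do not carry over. Pictures are saved under pics/ and viewed, at most 10 in all, crops included, and the job is handed in when it is done.

```bash
mkdir -p pics; ls; python3 - <<'E'
from rig import r,cams
import cv2,numpy as np
a={n:cams.grab_frame(n) for n in("scene","side")}
import pickle;pickle.dump(a,open("f0.pkl","wb"))
for n,f in a.items():
    cv2.imwrite(f"pics/{n}0.png",cv2.resize(f["image"][:,:,::-1],(800,600),interpolation=cv2.INTER_CUBIC))
    print(n,{k:f[k] for k in f if k!="image"})
print(r.sense(),r.finger_overhang)
E
```

```text
pics
scene {'fx': 417.51447430190024, 'fy': 417.51447430190024, 'cx': 250.71676457135464, 'cy': 196.5788654769808, 'position': array([1382.36844502, -285.17306494, 1148.63152461]), 'orientation': array([-2.44645533,  0.00878724,  1.22206593])}
side {'fx': 402.34211411510796, 'fy': 402.34211411510796, 'cx': 248.10807442531578, 'cy': 186.20159769816152, 'position': array([295.32514863, 803.12232502, 721.39916029]), 'orientation': array([-2.19551013, -0.01480988, -2.81796638])}
{'clock': 0.1, 'qpos': array([-1.22040988e+00,  3.53591809e-01,  1.63404894e+00, -6.67235214e-06,
        1.15517385e+00, -2.39924055e-03]), 'qvel': array([-0.00234092, -0.00249979,  0.00022562,  0.00063543, -0.00108107,
        0.0011746 ]), 'joint_efforts': array([-9.29898706e-04, -6.06364775e+01, -3.42816532e+01, -2.28132376e-05,
        4.09790766e-03, -1.13457855e-05]), 'eef_pos': array([ 215.81063856, -586.14321968,  249.63329014]), 'tcp_rot': array([-3.14037070e+00,  3.16925518e-06,  3.52788384e-01]), 'contact_force': array([-0.70190801,  0.64223366, -0.57313325]), 'wrist_torque': array([ 0.02833434,  0.01092046, -0.04265717]), 'grasp_force': 0.0, 'opening': 0.9973583765534293} 19.0
```

View pics/scene0.png

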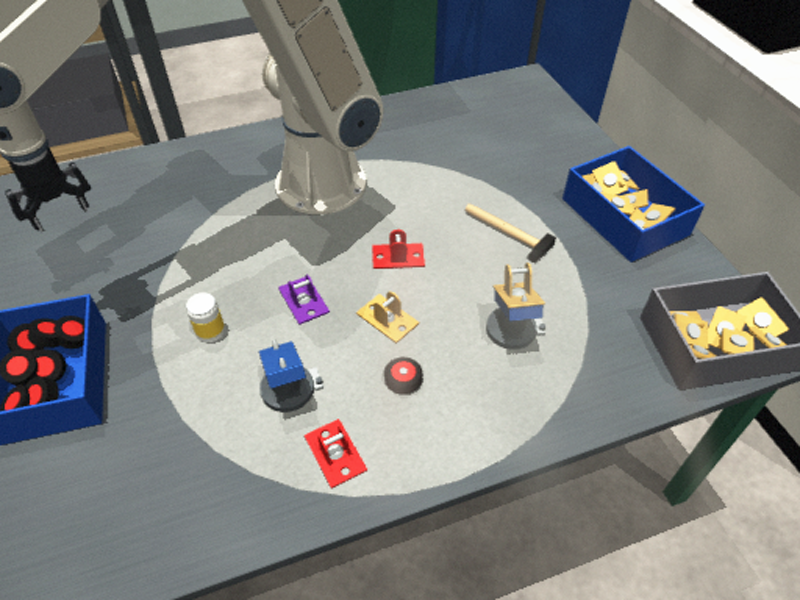

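View pics/side0.png

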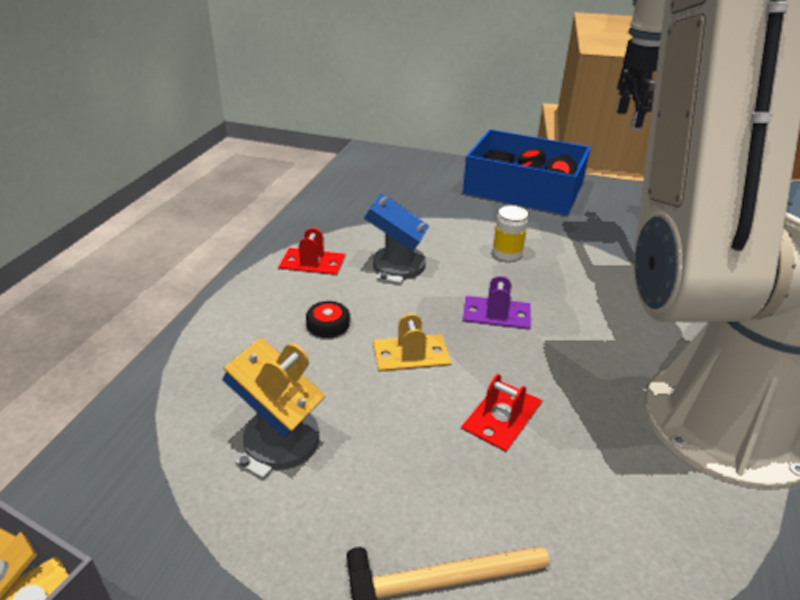

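Scene view: candidates are a loose yellow bracket at (388,316), a yellow one fastened on the loaded fixture (518,297), red ones at (398,252) and (336,452), a purple one at (303,298), and yellow ones in the bins at (630,200) and (730,330). I choose the loose yellow one at (388,316), which is at (411,345) in the side view. The empty fixture is at (285,370) in the scene view and (398,235) in the side view. Next is a close crop mosaic.

```bash
python3 - <<'E'
import pickle,cv2,numpy as np
a=pickle.load(open("f0.pkl","rb"))
# crops 80x60 px x5 = 400x300 each
def c(n,x,y): return cv2.resize(a[n]["image"][y:y+60,x:x+80,::-1],(400,300),interpolation=cv2.INTER_CUBIC)
cv2.imwrite("pics/crop0.png",np.vstack([np.hstack([c("scene",210,170),c("scene",150,210)]),np.hstack([c("side",225,188),c("side",220,120)])]))
E
```

```text
(no output)
```

View pics/crop0.png

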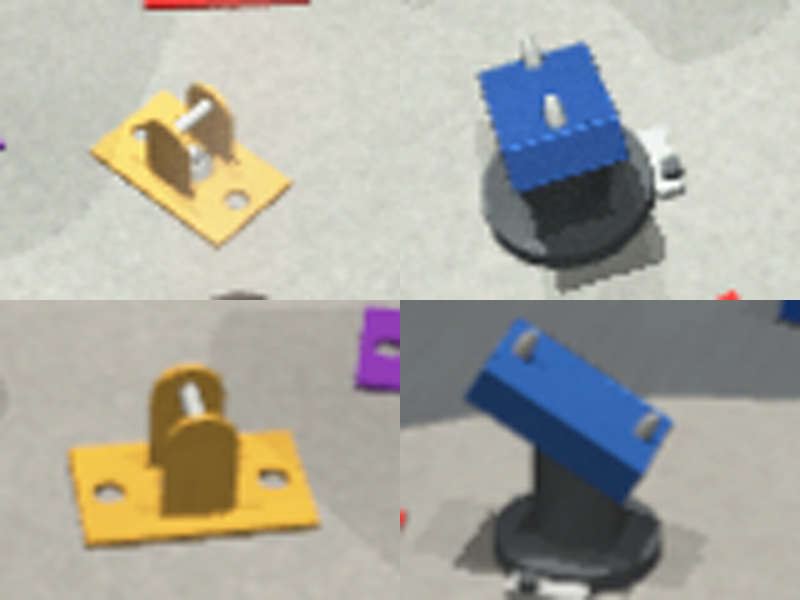

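Top left is the chosen bracket: loose yellow, fork up, two holes. On the right is the empty fixture with two pins. I'll fit both poses from the corners, holes and pins.

```bash
cat > h.py <<'E'
import numpy as np
from scipy.spatial.transform import Rotation as Ro
from scipy.optimize import least_squares
def proj(f,P):
    c=(np.asarray(P)-f["position"])@Ro.from_euler("xyz",f["orientation"]).as_matrix()
    return c[:,:2]/c[:,2:]*[f["fx"],f["fy"]]+[f["cx"],f["cy"]]
def pix(m,x0,y0,s=5): return (np.array(m,float)+.5)/s-.5+[x0,y0]
def fit(obs,T,p0,free=None):
    def res(p): return np.concatenate([(proj(f,T(p,np.array(P,float)))-u).ravel() for f,P,u in obs])
    s=least_squares(res,p0,loss="soft_l1"); return s.x,res(s.x).reshape(-1,2)
E
python3 - <<'E'
from h import *; import pickle
a=pickle.load(open("f0.pkl","rb")); S,D=a["scene"],a["side"]
np.set_printoptions(precision=2,suppress=True)
X,Y=62,38
B=lambda p,P:Ro.from_euler("z",p[2]).apply(P)+[p[0],p[1],0]
F=lambda p,P:Ro.from_euler("ZY",[p[2],-np.radians(28)]).apply(P)+[p[0],p[1],115]
# bracket: image-scene right corner etc; +x away from robot
ob=[(S,[[-X,-Y,6],[-X,Y,6],[X,Y,6],[X,-Y,6],[45,0,6]],pix([[91,151],[165,90],[292,182],[218,245],[237,200]],210,170)),
    (D,[[X,-Y,6],[-X,-Y,6],[-X,Y,6],[X,Y,6],[45,0,6],[-45,0,6]],pix([[69,150],[292,131],[320,223],[86,243],[109,191],[273,178]],225,188))]
for y in(0,.8,-.8):
    p,e=fit(ob,B,[450,-50,y]);print("B",p,np.sqrt((e**2).mean()))
print(e)
X,Y=59,35
of=[(S,[[-X,-Y,0],[-X,Y,0],[X,Y,0],[X,-Y,0],[-45,0,18],[45,0,18],[-45,0,0],[45,0,0]],pix([[78,75],[188,43],[224,122],[113,150],[127,40],[151,97],[132,68],[156,127]],150,210)),
    (D,[[X,-Y,0],[-X,-Y,0],[-X,Y,0],[X,Y,0],[45,0,18],[-45,0,18],[45,0,0],[-45,0,0]],pix([[119,19],[272,124],[248,162],[88,62],[128,32],[253,115],[120,57],[240,137]],220,120))]
for y in(0,.8,-.8):
    p,e=fit(of,F,[600,-200,y]);print("F",p,np.sqrt((e**2).mean()))
print(e)
E
```

```text
B [506.88  12.16   0.46] 0.2090018549271066
B [506.88  12.16   0.46] 0.2090018551135997
B [506.88  12.16   0.46] 0.20900185499302312
[[ 0.12 -0.17]
 [ 0.27  0.21]
 [ 0.29  0.09]
 [ 0.19  0.22]
 [ 0.33  0.12]
 [ 0.13 -0.4 ]
 [-0.22 -0.09]
 [ 0.18 -0.13]
 [ 0.22 -0.17]
 [ 0.14  0.03]
 [ 0.34 -0.07]]
F [ 612.72 -245.84    0.03] 0.7488480830060837
F [ 612.72 -245.84    0.03] 0.7488480744419614
F [ 612.72 -245.84    0.03] 0.74884807235484
[[ 0.09  0.03]
 [-0.4  -0.22]
 [-0.2  -0.95]
 [-1.28  0.88]
 [ 0.39  0.33]
 [ 0.49  0.45]
 [ 0.83 -0.21]
 [ 1.   -0.23]
 [-0.21 -0.71]
 [ 0.4  -1.1 ]
 [-0.38  2.21]
 [-1.03  0.75]
 [ 1.05 -0.11]
 [ 0.6  -0.5 ]
 [-0.03 -0.88]
 [ 0.31 -0.84]]
```

```bash
cat > go.py <<'E'
import sys; from h import *; from rig import r
# usage: x y z roll pitch yaw(deg) -> row shift(m), turn(rad)
v=list(map(float,sys.argv[1:7])); s=r.sense()
R=Ro.from_euler("xyz",s["tcp_rot"]); T=Ro.from_euler("xyz",v[3:],degrees=True)
print("t",s["clock"],"pos",s["eef_pos"].round(1),"rpy",np.degrees(s["tcp_rot"]).round(2),"F",s["contact_force"].round(1),"op",round(s["opening"],3),"g",round(s["grasp_force"],1))
print("shift",(R.inv().apply(np.array(v[:3])-s["eef_pos"])/1000).round(4),"turn",(R.inv()*T).as_rotvec().round(4))
E
python3 go.py 500 -240 330 180 0 2
```

```text
t 0.1 pos [ 215.8 -586.1  249.6] rpy [-179.93    0.     20.21] F [-0.7  0.6 -0.6] op 0.997 g 0.0
shift [ 0.3863 -0.2267 -0.0801] turn [-1.200e-03  2.000e-04  3.179e-01]
```

```bash
python3 -m crank '[[0.0386,-0.0227,-0.008,0,0,0.05,0],[0.077,-0.045,-0.016,0,0,0.1,0],[0.116,-0.068,-0.024,0,0,0.15,0],[0.155,-0.091,-0.032,0,0,0.2,0],[0.193,-0.113,-0.04,0,0,0.25,0]]'; python3 go.py 500 -240 330 180 0 2
```

```text
clock: 0.6
eef_pos: [358.7, -412.1, 290.3]
tcp_rot: [-3.141, 0.0, 0.1]
contact_force: [0.6, -1.1, 0.4]
opening: 1.003
grasp_force: 0.0
t 0.6 pos [ 358.7 -412.1  290.3] rpy [-1.7997e+02  1.0000e-02  5.7600e+00] F [ 0.6 -1.1  0.4] op 1.003 g 0.0
shift [ 0.1578 -0.157  -0.0396] turn [-0.0005  0.0003  0.0656]
```

```bash
python3 -m crank '[[0.035,-0.035,-0.009,0,0,0.02,0],[0.07,-0.07,-0.018,0,0,0.04,0],[0.105,-0.105,-0.026,0,0,0.065,0],[0.14,-0.14,-0.034,0,0,0.065,0],[0.158,-0.157,-0.04,0,0,0.065,0]]'; python3 -m crank '[[0,0,0,0,0,0,0],[0,0,0,0,0,0,0]]'; python3 - <<'E'
from rig import cams,r
import cv2,pickle
f=cams.grab_frame("wrist"); pickle.dump(f,open("f1.pkl","wb")); print(f["position"],f["orientation"],f["fx"])
cv2.imwrite("pics/w1.png",cv2.resize(f["image"][:,:,::-1],(800,600),interpolation=cv2.INTER_CUBIC))
print(r.sense()["eef_pos"])
E
```

```text
clock: 1.1
eef_pos: [500.8, -238.4, 330.6]
tcp_rot: [-3.141, -0.001, 0.04]
contact_force: [0.2, -0.4, 0.2]
opening: 1.0
grasp_force: 0.0
clock: 1.3
eef_pos: [499.0, -241.0, 329.9]
tcp_rot: [3.142, 0.001, 0.039]
contact_force: [0.4, 0.0, -0.6]
opening: 1.002
grasp_force: 0.0
[ 576.26224519 -238.51924699  454.235448  ] [ 2.83787669e+00  7.19202398e-04 -1.53168833e+00] 270.49243344239756
[ 498.51213906 -241.60658249  329.77529334]
```

View pics/w1.png

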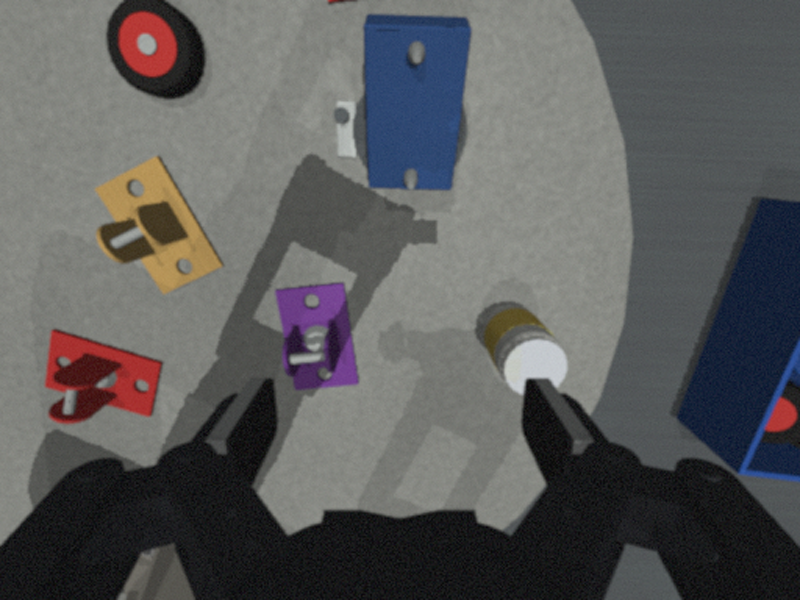

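Wrist view: the empty fixture's face is at about (415,105), with pins at (417,52) and (411,178). The yellow bracket is at (160,225). I'll enlarge both and refine.

```bash
python3 - <<'E'
import pickle,cv2,numpy as np
a=pickle.load(open("f1.pkl","rb"))["image"][:,:,::-1]
c=lambda x,y:cv2.resize(a[y:y+120,x:x+80],(400,600),interpolation=cv2.INTER_CUBIC)
cv2.imwrite("pics/w1c.png",np.hstack([c(225,5),c(60,85)]))
E
```

```text
(no output)
```

View pics/w1c.png

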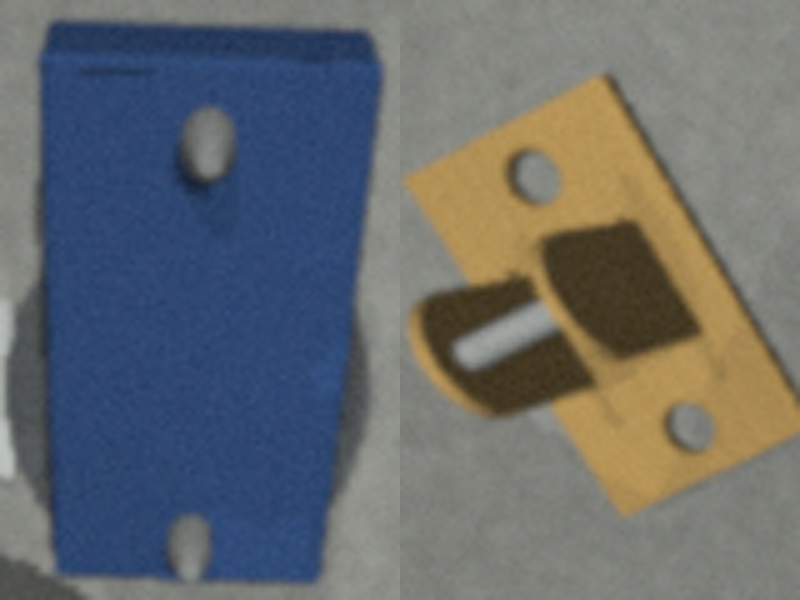

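```bash
python3 - <<'E'
from h import *; import pickle
a=pickle.load(open("f0.pkl","rb")); S,D=a["scene"],a["side"]; W=pickle.load(open("f1.pkl","rb"))
np.set_printoptions(precision=2,suppress=True)
B=lambda p,P:Ro.from_euler("z",p[2]).apply(P)+[p[0],p[1],0]
F=lambda p,P:Ro.from_euler("ZY",[p[2],-np.radians(28)]).apply(P)+[p[0],p[1],115]
X,Y=62,38
ob=[(S,[[-X,-Y,6],[-X,Y,6],[X,Y,6],[X,-Y,6],[45,0,6]],pix([[91,151],[165,90],[292,182],[218,245],[237,200]],210,170)),
    (D,[[X,-Y,6],[-X,-Y,6],[-X,Y,6],[X,Y,6],[45,0,6],[-45,0,6]],pix([[69,150],[292,131],[320,223],[86,243],[109,191],[273,178]],225,188)),
    (W,[[X,-Y,6],[X,Y,6],[-X,Y,6],[-X,-Y,6],[45,0,6],[-45,0,6]],pix([[205,74],[4,179],[225,517],[402,432],[135,177],[290,427]],60,85))]
for o in(ob[2:],ob):p,e=fit(o,B,[500,0,.4]);print("B",p,np.degrees(p[2]),"\n",e[-6:])
X,Y=59,35
of=[(S,[[-X,-Y,0],[-X,Y,0],[X,Y,0],[X,-Y,0],[-45,0,18],[45,0,18]],pix([[78,75],[188,43],[224,122],[113,150],[127,40],[151,97]],150,210)),
    (D,[[X,-Y,0],[-X,-Y,0],[45,0,18],[-45,0,18]],pix([[119,19],[272,124],[128,32],[253,115]],220,120)),
    (W,[[X,Y,0],[X,-Y,0],[-X,Y,0],[-X,-Y,0]],pix([[42,56],[381,64],[59,572],[318,581]],225,5))]
for o in(of[2:],of[:2],of):p,e=fit(o,F,[600,-200,0]);print("F",p,np.degrees(p[2]),"\n",e[-4:])
print("pin base/tip in crop",(proj(W,F(p,np.array([[45,0,0],[45,0,18],[-45,0,0],[-45,0,18.]])))-[225,5]+.5)*5-.5)
E
python3 go.py 506.9 12.2 150 180 0 26.4
```

```text
B [507.66  11.14   0.46] 26.38057010616231 
 [[-0.11  0.24]
 [ 0.13 -0.23]
 [-0.61  0.01]
 [ 1.89 -0.62]
 [-0.1   0.15]
 [-0.3   0.39]]
B [507.4   11.45   0.46] 26.370239785907003 
 [[-0.28  0.4 ]
 [-0.04 -0.08]
 [-0.78  0.14]
 [ 1.71 -0.48]
 [-0.26  0.31]
 [-0.47  0.53]]
F [ 612.96 -247.35    0.02] 0.869734692062697 
 [[-1.02 -0.73]
 [ 1.05 -0.42]
 [-0.78  1.48]
 [ 0.75  1.  ]]
F [ 613.05 -244.81    0.02] 1.3127445304509417 
 [[-0.36 -0.61]
 [ 0.24 -0.93]
 [ 0.85  0.  ]
 [ 0.39 -0.34]]
F [ 613.05 -246.63    0.02] 0.8782604583853681 
 [[-1.74 -0.86]
 [ 0.34 -0.57]
 [-1.32  1.38]
 [ 0.22  0.9 ]]
pin base/tip in crop [[204.8  135.26]
 [206.16 161.79]
 [187.92 533.22]
 [188.37 569.78]]
t 1.35 pos [ 498.5 -241.6  329.8] rpy [-1.80e+02  6.00e-02  2.19e+00] F [-0.4 -0.3  0.7] op 1.001 g 0.0
shift [ 0.0183 -0.2533  0.1798] turn [-3.000e-04  1.100e-03 -4.226e-01]
```

```bash
python3 -m crank '[[0.002,-0.03,0.02,0,0,-0.05,0],[0.005,-0.07,0.045,0,0,-0.12,0],[0.008,-0.11,0.075,0,0,-0.2,0],[0.011,-0.15,0.105,0,0,-0.28,0],[0.014,-0.19,0.135,0,0,-0.35,0]]' >/dev/null; python3 go.py 507.3 11.5 120 180 0 26.4
```

```text
t 1.85 pos [505.  -51.2 194.3] rpy [179.99   0.    22.27] F [ 0.9 -0.1 -0.1] op 1.003 g 0.0
shift [ 0.0259 -0.0572  0.0743] turn [ 0.0002  0.0001 -0.0721]
```

```bash
python3 -m crank '[[0.01,-0.022,0.02,0,0,-0.04,0],[0.02,-0.044,0.04,0,0,-0.072,0],[0.0255,-0.0565,0.06,0,0,-0.072,0],[0.0255,-0.0565,0.074,0,0,-0.072,0],[0.0255,-0.0565,0.074,0,0,-0.072,0]]' >/dev/null; python3 -m crank '[[0,0,0,0,0,0,0],[0,0,0,0,0,0,0]]'>/dev/null; python3 go.py 507.3 11.5 40 180 0 26.4
```

```text
t 2.55 pos [508.6   9.9 122.2] rpy [ 1.7997e+02 -5.0000e-02  2.6270e+01] F [ 0.9 -0.  -0.9] op 0.996 g 0.0
shift [-0.0005 -0.0021  0.0822] turn [ 0.0005 -0.0009 -0.0023]
```

```bash
python3 -m crank '[[0,-0.002,0.02,0,0,-0.002,0],[0,-0.002,0.04,0,0,-0.002,0],[0,-0.002,0.06,0,0,-0.002,0],[0,-0.002,0.076,0,0,-0.002,0],[0,-0.002,0.082,0,0,-0.002,0]]' >/dev/null; python3 -m crank '[[0,0,0,0,0,0,0],[0,0,0,0,0,0,0]]'>/dev/null; python3 go.py 507.3 11.5 40 180 0 26.4
```

```text
t 3.25 pos [507.8  12.3  40.3] rpy [ 1.7997e+02 -6.0000e-02  2.6440e+01] F [0.2 0.2 0.1] op 1.0 g 0.0
shift [-0.0009  0.0005  0.0003] turn [ 0.0005 -0.001   0.0007]
```

```bash
python3 -m crank '[[0,0,0,0,0,0,0.3],[0,0,0,0,0,0,0.6],[0,0,0,0,0,0,0.8],[0,0,0,0,0,0,1],[0,0,0,0,0,0,1]]' 60; python3 -m crank '[[0,0,0,0,0,0,1],[0,0,0,0,0,0,1],[0,0,0,0,0,0,1]]'; python3 go.py 507.3 11.5 140 180 0 26.4
```

```text
clock: 3.75
eef_pos: [507.7, 12.5, 40.2]
tcp_rot: [3.141, -0.001, 0.462]
contact_force: [0.2, 0.3, 6.2]
opening: 0.532
grasp_force: 61.7
clock: 4.05
eef_pos: [507.7, 12.5, 40.2]
tcp_rot: [3.141, -0.001, 0.462]
contact_force: [-0.9, 0.3, 6.7]
opening: 0.531
grasp_force: 61.7
t 4.05 pos [507.7  12.5  40.2] rpy [ 1.7997e+02 -6.0000e-02  2.6460e+01] F [-0.9  0.3  6.7] op 0.531 g 61.7
shift [-0.0008  0.0008 -0.0998] turn [ 0.0005 -0.001   0.0011]
```

```bash
python3 -m crank '[[0,0,-0.01,0,0,0,1],[0,0,-0.04,0,0,0,1],[0,0,-0.08,0,0,0,1],[0,0,-0.12,0,0,0,1],[0,0,-0.16,0,0,0,1]]' >/dev/null; python3 -m crank '[[0,0,-0.04,0,0,0,1],[0,0,-0.07,0,0,0,1],[0,0,-0.07,0,0,0,1]]'; python3 go.py 540 -246.5 270 180 -28 1
```

```text
clock: 4.85
eef_pos: [509.1, 12.6, 274.2]
tcp_rot: [3.138, -0.007, 0.462]
contact_force: [0.3, -0.8, -4.4]
opening: 0.529
grasp_force: 62.8
t 4.85 pos [509.1  12.6 274.2] rpy [179.82  -0.39  26.47] F [ 0.3 -0.8 -4.4] op 0.529 g 62.8
shift [-0.0879  0.2457  0.0044] turn [-0.1069  0.4731  0.4358]
```

```bash
python3 -m crank '[[-0.01,0.03,0,-0.013,0.057,0.052,1],[-0.02,0.06,0,-0.026,0.115,0.105,1],[-0.031,0.09,0.001,-0.039,0.173,0.16,1],[-0.042,0.12,0.002,-0.052,0.23,0.212,1],[-0.053,0.15,0.002,-0.065,0.29,0.266,1]]' >/dev/null; python3 go.py 547 -247 240 180 -28 1
```

```text
t 5.35 pos [ 525.4 -146.3  266.1] rpy [178.54 -16.92  11.2 ] F [-0.1  0.8 -3.8] op 0.533 g 62.9
shift [-0.0061  0.1023  0.0281] turn [-0.0427  0.1908  0.1672]
```

```bash
python3 -m crank '[[-0.001,0.025,0.005,-0.011,0.048,0.042,1],[-0.003,0.05,0.012,-0.022,0.096,0.084,1],[-0.005,0.075,0.02,-0.033,0.144,0.126,1],[-0.006,0.102,0.028,-0.043,0.191,0.167,1],[-0.006,0.102,0.028,-0.043,0.191,0.167,1]]' >/dev/null; python3 -m crank '[[0,0,0,0,0,0,1],[0,0,0,0,0,0,1]]'>/dev/null;  python3 go.py 575.4 -247.2 185.6 180 -28 1
```

```text
t 6.05 pos [ 547.9 -244.9  241. ] rpy [179.97 -27.92   1.19] F [-0.1 -0.7 -2.7] op 0.532 g 63.2
shift [-0.0017  0.0029  0.0618] turn [-0.0011  0.0014  0.003 ]
```

```bash
python3 -m crank '[[-0.001,0.0025,0.02,-0.001,0.0015,0.003,1],[-0.0015,0.003,0.04,-0.001,0.0015,0.003,1],[-0.0015,0.003,0.055,-0.001,0.0015,0.003,1],[-0.0015,0.003,0.061,-0.001,0.0015,0.003,1],[-0.0015,0.003,0.061,-0.001,0.0015,0.003,1]]' >/dev/null; python3 -m crank '[[0,0,0,0,0,0,1],[0,0,0,0,0,0,1],[0,0,0,0,0,0,1]]'>/dev/null;  python3 go.py 575.4 -247.2 185.6 180 -28 1
python3 - <<'E'
from rig import cams
import cv2,pickle,numpy as np
a={n:cams.grab_frame(n) for n in("scene","side","wrist")}; pickle.dump(a,open("f2.pkl","wb"))
z=lambda n,x,y,w,h,s:cv2.resize(a[n]["image"][y:y+h,x:x+w,::-1],None,fx=s,fy=s,interpolation=cv2.INTER_CUBIC)
cv2.imwrite("pics/p2.png",np.vstack([np.hstack([z("scene",140,190,80,60,5),z("side",220,95,80,60,5)]),z("wrist",112,20,400,150,2)]))
E
```

```text
t 6.85 pos [ 575.9 -248.5  187.7] rpy [179.92 -28.16   0.97] F [-0.6  0.2 -2.4] op 0.531 g 63.4
shift [-0.0014 -0.0013  0.0017] turn [ 0.0016 -0.0028 -0.0005]
```

View pics/p2.png

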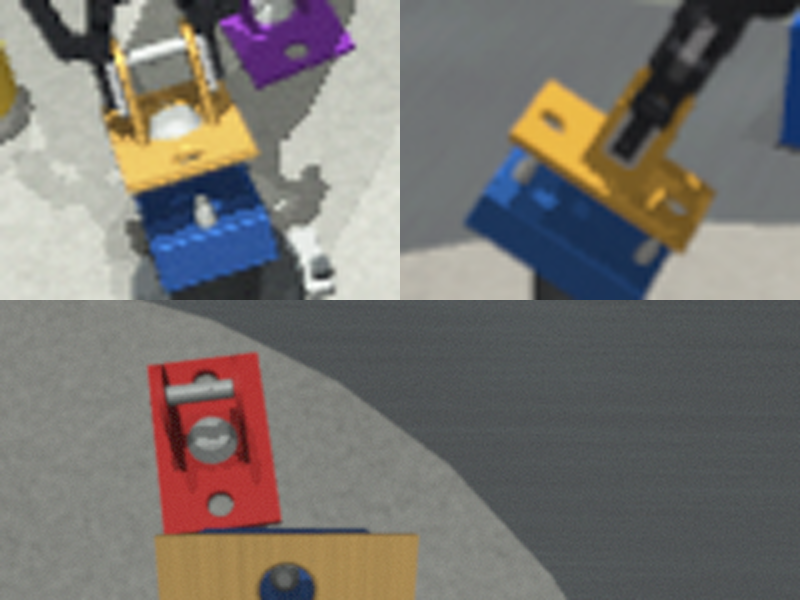

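Bracket is held parallel above the face. In the wrist crop the pin (285,578) is visible through the upper hole (287,588). I'll fit the held bracket's offset from the TCP.

```bash
python3 - <<'E'
from h import *; import pickle
np.set_printoptions(precision=2,suppress=True)
a=pickle.load(open("f2.pkl","rb")); S,D,W=a["scene"],a["side"],a["wrist"]
R=Ro.from_euler("ZY",[1,-28],degrees=True)
T=lambda p,P:R.apply(P+p-[0,0,40])+[575.9,-248.5,187.7]
X,Y=62,38
o=[(S,[[45,0,6],[X,Y,6]],pix([[188,156],[258,155]],140,190)),
   (D,[[45,0,6],[-45,0,6],[X,-Y,6],[X,Y,6],[-X,-Y,6]],pix([[153,120],[276,205],[149,79],[110,132],[315,190]],220,95)),
   (W,[[X,Y,6],[X,-Y,6]],pix([[157,235],[417,235]],112,20,2))]
for q in(o[:2],o):
    p,e=fit(q,T,[0,0,0]);print(p,"\n",e)
# where wrist cam sees plate edge/hole/pin
F=lambda P:R.apply(P)+[613,-246.8,115]
g=lambda P:(proj(W,P)-[112,20]+.5)*2-.5+[0,300]
print("hole",g(T(p,np.array([[45,0,6.],[45,0,0]]))),"pin tip",g(F(np.array([[45,0,18.]]))))
im=W["image"][160:185,230:285];print("img size ok",W["cx"],W["cy"])
E
```

```text
[-0.09  0.19 -1.95] 
 [[ 0.15  0.79]
 [-0.07 -0.62]
 [ 0.03  0.12]
 [ 0.21 -0.32]
 [-0.11  0.02]
 [-0.04 -0.03]
 [ 0.01  0.14]]
[-0.45 -0.49 -2.48] 
 [[-0.05  0.97]
 [-0.28 -0.44]
 [ 0.11  0.22]
 [ 0.28 -0.24]
 [-0.03  0.13]
 [ 0.05  0.07]
 [ 0.07  0.22]
 [-0.16  0.04]
 [ 0.09 -0.13]]
hole [[287.01 592.32]
 [286.99 588.48]] pin tip [[282.54 579.4 ]]
img size ok 255.2331609330734 193.3271037154743
```

```bash
python3 go.py 585.2 -247.8 168.2 180 -28 1
```

```text
t 7.0 pos [ 575.8 -248.4  187.4] rpy [179.94 -28.13   0.96] F [ 0.3 -0.5 -3.5] op 0.532 g 63.4
shift [-0.0007 -0.0005  0.0214] turn [ 0.0014 -0.0024 -0.0006]
```

```bash
python3 -m crank '[[-0.0007,-0.0005,0.005,0.0014,-0.0024,0,1],[-0.0007,-0.0005,0.01,0.0014,-0.0024,0,1],[-0.0007,-0.0005,0.015,0.0014,-0.0024,0,1],[-0.0007,-0.0005,0.021,0.0014,-0.0024,0,1],[-0.0007,-0.0005,0.021,0.0014,-0.0024,0,1]]';  python3 -m crank '[[0,0,0,0,0,0,1],[0,0,0,0,0,0,1]]'>/dev/null; python3 go.py 593.6 -247.7 152.3 180 -28 1
```

```text
clock: 7.5
eef_pos: [585.0, -247.4, 166.9]
tcp_rot: [-3.14, -0.487, 0.017]
contact_force: [0.5, 0.1, -3.5]
opening: 0.532
grasp_force: 63.4
t 7.7 pos [ 585.1 -247.7  168.1] rpy [-179.96  -27.97    0.96] F [ 0.  -0.6 -2.9] op 0.535 g 63.4
shift [0.0001 0.0002 0.018 ] turn [-0.0004  0.0006 -0.0006]
```

```bash
python3 -m crank '[[0,0,0.002,0,0,0,1],[0,0,0.004,0,0,0,1],[0,0,0.006,0,0,0,1],[0,0,0.008,0,0,0,1],[0,0,0.008,0,0,0,1]]';  python3 go.py 593.6 -247.7 152.3 180 -28 1
```

```text
clock: 8.2
eef_pos: [588.7, -247.5, 160.7]
tcp_rot: [-3.141, -0.488, 0.017]
contact_force: [-0.2, -1.1, -2.5]
opening: 0.533
grasp_force: 63.4
t 8.2 pos [ 588.7 -247.5  160.7] rpy [-179.94  -27.94    0.96] F [-0.2 -1.1 -2.5] op 0.533 g 63.4
shift [0.0004 0.0003 0.0097] turn [-0.0007  0.001  -0.0006]
```

```bash
python3 -m crank '[[0,0,0.002,0,0,0,1],[0,0,0.004,0,0,0,1],[0,0,0.006,0,0,0,1],[0,0,0.007,0,0,0,1],[0,0,0.007,0,0,0,1]]';  python3 go.py 593.6 -247.7 152.3 180 -28 1
```

```text
clock: 8.7
eef_pos: [592.1, -247.5, 154.6]
tcp_rot: [-3.141, -0.488, 0.017]
contact_force: [-0.1, -1.0, -3.5]
opening: 0.532
grasp_force: 63.4
t 8.7 pos [ 592.1 -247.5  154.6] rpy [-179.95  -27.95    0.96] F [-0.1 -1.  -3.5] op 0.532 g 63.4
shift [0.0003 0.0003 0.0028] turn [-0.0005  0.0008 -0.0006]
```

No contact, so the pins are clear in the holes. I'll creep down until force shows.

```bash
for i in 1; do python3 -m crank '[[0,0,0.001,0,0,0,1],[0,0,0.002,0,0,0,1],[0,0,0.002,0,0,0,1]]'; done; python3 -m crank '[[0,0,0.0005,0,0,0,1],[0,0,0.001,0,0,0,1],[0,0,0.001,0,0,0,1]]'; python3 go.py 593.6 -247.7 152.3 180 -28 1
```

```text
clock: 9.0
eef_pos: [593.0, -247.5, 153.0]
tcp_rot: [-3.141, -0.488, 0.017]
contact_force: [0.1, -0.5, -3.5]
opening: 0.534
grasp_force: 63.4
clock: 9.3
eef_pos: [593.5, -247.5, 152.1]
tcp_rot: [-3.141, -0.488, 0.017]
contact_force: [0.8, 1.2, -2.5]
opening: 0.528
grasp_force: 63.4
t 9.3 pos [ 593.5 -247.5  152.1] rpy [-179.96  -27.96    0.96] F [ 0.8  1.2 -2.5] op 0.528 g 63.4
shift [ 0.0002  0.0002 -0.0001] turn [-0.0005  0.0007 -0.0006]
```

```bash
python3 -m crank '[[0,0,0.0005,0,0,0,1],[0,0,0.001,0,0,0,1],[0,0,0.001,0,0,0,1]]'; python3 -m crank '[[0,0,0.0005,0,0,0,1],[0,0,0.001,0,0,0,1],[0,0,0.001,0,0,0,1]]'
```

```text
clock: 9.6
eef_pos: [593.9, -247.5, 151.3]
tcp_rot: [-3.141, -0.488, 0.017]
contact_force: [-0.8, 0.1, -2.3]
opening: 0.532
grasp_force: 63.7
clock: 9.9
eef_pos: [593.9, -247.4, 151.1]
tcp_rot: [-3.141, -0.488, 0.017]
contact_force: [-11.5, 1.9, 9.1]
opening: 0.532
grasp_force: 65.1
```

```bash
python3 - <<'E'
from rig import cams
import cv2,pickle,numpy as np
a={n:cams.grab_frame(n) for n in("scene","side","wrist")}; pickle.dump(a,open("f3.pkl","wb"))
z=lambda n,x,y,w,h,s:cv2.resize(a[n]["image"][y:y+h,x:x+w,::-1],None,fx=s,fy=s,interpolation=cv2.INTER_CUBIC)
cv2.imwrite("pics/p3.png",np.vstack([np.hstack([z("scene",140,200,80,60,5),z("side",215,110,80,60,5)]),z("wrist",112,60,400,150,2)]))
E
```

```text
(no output)
```

View pics/p3.png

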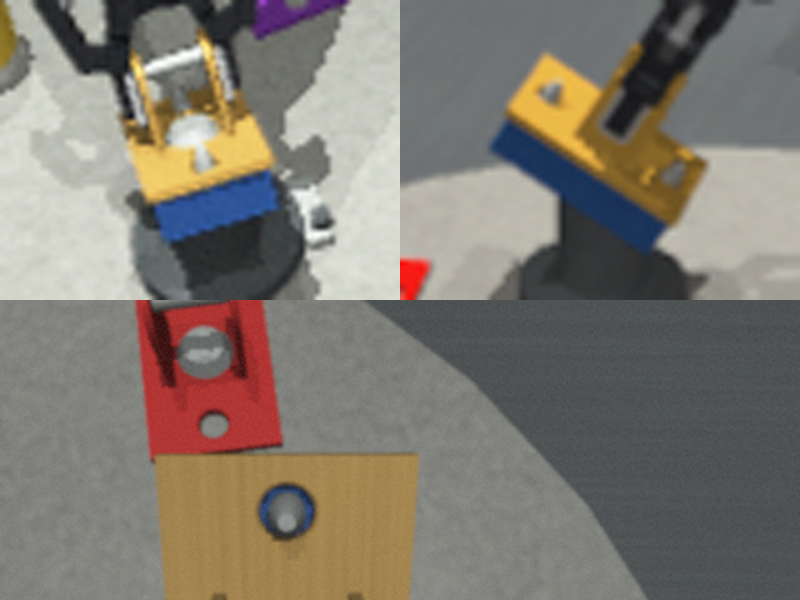

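Both pins stand through the holes: side view (551,95) and (672,172), with the upper one centred at (287,515) in the wrist crop. The plate lies flush on the blue face. I'll press 0.5 mm more lightly, then open gently.

```bash
python3 -m crank '[[0,0,0.0003,0,0,0,1],[0,0,0.0005,0,0,0,1],[0,0,0.0005,0,0,0,1]]' 20; python3 -m crank '[[0,0,0,0,0,0,0.4],[0,0,0,0,0,0,0.35],[0,0,0,0,0,0,0.3],[0,0,0,0,0,0,0.2],[0,0,0,0,0,0,0.1]]';python3 -m crank '[[0,0,0,0,0,0,0],[0,0,0,0,0,0,0],[0,0,0,0,0,0,0]]'
```

```text
clock: 10.35
eef_pos: [594.0, -247.5, 151.1]
tcp_rot: [-3.141, -0.489, 0.017]
contact_force: [-17.7, 3.0, 16.2]
opening: 0.526
grasp_force: 66.4
clock: 10.85
eef_pos: [594.8, -247.5, 149.9]
tcp_rot: [-3.141, -0.488, 0.017]
contact_force: [-0.1, 0.1, 0.2]
opening: 0.896
grasp_force: 0.0
clock: 11.15
eef_pos: [594.6, -247.4, 149.9]
tcp_rot: [-3.141, -0.488, 0.017]
contact_force: [-0.4, 0.1, 0.1]
opening: 1.001
grasp_force: 0.0
```

Released. I'll back out along the tool axis.

```bash
python3 -m crank '[[0,0,-0.01,0,0,0,0],[0,0,-0.03,0,0,0,0],[0,0,-0.055,0,0,0,0],[0,0,-0.08,0,0,0,0],[0,0,-0.11,0,0,0,0]]'; python3 -m crank '[[0,0,-0.03,0,0,0,0],[0,0,-0.05,0,0,0,0],[0,0,-0.05,0,0,0,0],[0,0,-0.05,0,0,0,0]]'; python3 - <<'E'
from rig import cams
import cv2,pickle,numpy as np
a={n:cams.grab_frame(n) for n in("scene","side","wrist")}
z=lambda n,x,y,w,h,s:cv2.resize(a[n]["image"][y:y+h,x:x+w,::-1],None,fx=s,fy=s,interpolation=cv2.INTER_CUBIC)
cv2.imwrite("pics/p4.png",np.vstack([np.hstack([z("scene",140,200,80,60,5),z("side",215,110,80,60,5)]),np.hstack([z("wrist",112,90,200,150,2),cv2.resize(a["scene"]["image"][:,:,::-1],(400,300))])]))
E
```

```text
clock: 11.65
eef_pos: [542.1, -248.2, 248.0]
tcp_rot: [-3.141, -0.487, 0.017]
contact_force: [0.7, -0.5, -0.0]
opening: 1.002
grasp_force: 0.0
clock: 12.05
eef_pos: [519.5, -249.0, 291.7]
tcp_rot: [3.141, -0.489, 0.017]
contact_force: [0.6, 0.5, 0.2]
opening: 1.002
grasp_force: 0.0
```

View pics/p4.png

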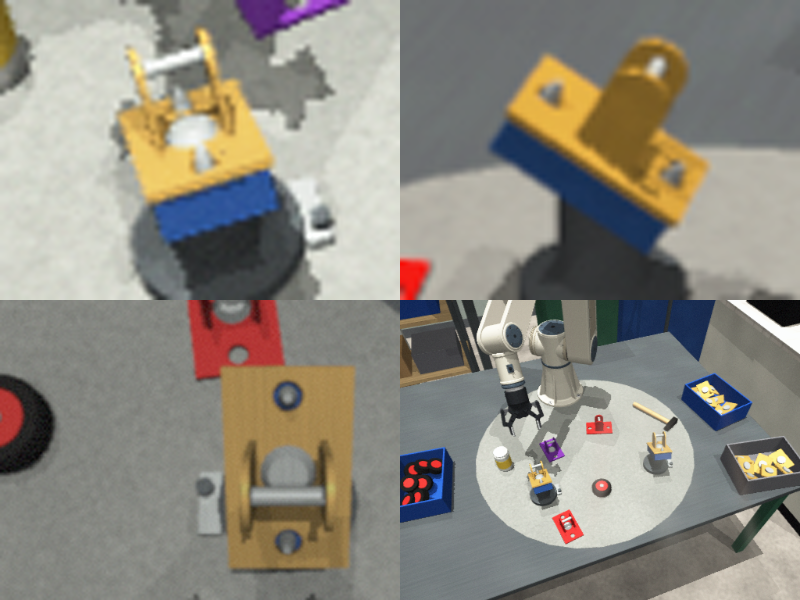

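The bracket is flush on the face with both pins through its holes, at (288,395) and (288,541) in the wrist crop. The gripper is clear and the bystanders haven't moved. Handing in.

```bash
python3 -c "
from rig import sign_off; print(sign_off())"
```

```text
the job is handed in; nothing more can be done
None
```

The loose yellow bracket is seated fork up on the empty tilted fixture, flush with both pins through its holes; it was set down and released, the wheel, can and mallet were left alone, and the job was handed in at about 12 s.

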